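# Finish the slat tower and draw the gauge arm over it

### The job

First finish the slat tower on the cork board: lay the two loose long slats flat as its third layer, crosswise on the second, right above the bottom two and flush with the ends of the slats below. Then press the gauge's lock button fully down and draw its arm out by the wooden handle, over the tower, until the pointer stands at the one long mark of the scale; finish while still holding the handle there, because the arm springs back when let go. Do not upset the tower, and leave the short slat and the other things on the table where they are.

Things in the scene. Friction and masses are not known exactly. Their poses are not given: they have to be found in the camera images.
- slat_a: loose pale wooden slat to be laid, 120 long x 24 wide x 14 mm thick, about 20 to 35 g, lying flat on the table; origin at the centre of its underside, x along its length, z up
- slat_b: the other loose long slat, the same as slat_a; the two are interchangeable
- board: fixed cork board under the tower, 150 x 150 x 6 mm; origin at the centre of its underside. Bottom slats lie along its x at y = +48 and -48 mm, the second layer along its y at x = +48 and -48 mm, top 34 mm above the table. The third layer goes as the bottom one: along x, at y = +48 and -48 mm, centred at x = 0. Board x is within 0.12 rad of the arm's x
- low_1: one of the four slats already in the tower (120 x 24 x 14 mm, wood), origin at the centre of its underside, x along its length; bottom layer, board y = +48 mm
- low_2: one of the four slats already in the tower (120 x 24 x 14 mm, wood), origin at the centre of its underside, x along its length; bottom layer, board y = -48 mm
- mid_1: one of the four slats already in the tower (120 x 24 x 14 mm, wood), origin at the centre of its underside, x along its length; second layer, board x = +48 mm
- mid_2: one of the four slats already in the tower (120 x 24 x 14 mm, wood), origin at the centre of its underside, x along its length; second layer, board x = -48 mm
- boom: the gauge's telescoping arm: level steel bar 20 mm wide, 58 to 74 mm above the table, in a fixed aluminium channel 270 mm long, 76 mm high. x points the way it comes out, over the tower (10 mm clear above three layers), z up. Starts fully in, locked; slides up to 210 mm; once unlocked a spring draws it back with 2.5 N (in) to 4.5 N (out)
- handle (a point): grip point on the wooden handle of the arm, an upright round post of 26 mm diameter that stands on the bar near its outer end, from 74 to 126 mm above the table; the point is on its axis at 105 mm; axes as the arm's. The bar reaches 28 mm beyond the axis
- tip (a point): underside of the arm's outer end, 58 mm above the table; axes as the arm's
- pointer (a point): end of the thin dark pointer at the arm's inner end, 3 mm wide, which moves along the scale on top of the channel; axes as the arm's; 270 mm behind the handle
- long_mark (a point): middle of the one long mark (3 x 32 mm, black, across) of the white scale strip fixed on top of the channel; the other marks are 10 mm long, 15 mm apart. x parallel to the arm's: the arm must come out by the distance along x from the pointer to this point (120 to 180 mm)
- lock (a joint): lock button: 0 up (arm locked), 0.009 m fully down (arm free). It takes about 4 N to push, and stays down once pressed
- button_top (a point): centre of the top face of the lock button, a round black plunger of 26 mm diameter on the grey block beside the front of the channel, pressed straight down; its top stands 102 mm above the table when up, 93 mm when down
- short_slat: a short slat, 70 x 24 x 14 mm, not needed; origin at the centre of its underside
- disc_a: flat black picture disc, 80 mm across, 5 mm thick, bystander; origin at the centre of its underside
- disc_b: another such disc, bystander
- rocket: turned wooden toy rocket, 112 mm tall, 44 mm thick, bystander; origin under its foot
- glue: standing glue stick, 27 mm thick, 87 mm tall, bystander; origin under its foot
- arch: wooden arch block, 100 x 30 x 60 mm, bystander; origin at the centre of its underside
- cup: white cup, 76 mm wide, 95 mm tall, bystander; origin at the centre of its underside
Not all that is in view belongs to the job. Leave any orange look-alike of the slat_a alone. What is shaped like the mid_2 but blue is not meant.

How it is judged:
On the way, in this order (a step that is already met when the one before it is completed fails the run):
1. both long slats lie in place as the third layer and are let go (((y of slat_a in the frame of board between 0.034 and 0.062 m and x of slat_a in the frame of board between -0.016 and 0.016 m and z of slat_a in the frame of board between 0.031 and 0.037 m and angle between the x axis of each of slat_a, slat_b and the x axis of board, either way round below 0.15 rad and angle between each of slat_a, slat_b's own z axis and vertical below 0.08 rad and y of slat_b in the frame of board between -0.062 and -0.034 m and x of slat_b in the frame of board between -0.016 and 0.016 m and z of slat_b in the frame of board between 0.031 and 0.037 m) or (y of slat_a in the frame of board between -0.062 and -0.034 m and x of slat_a in the frame of board between -0.016 and 0.016 m and z of slat_a in the frame of board between 0.031 and 0.037 m and angle between the x axis of each of slat_a, slat_b and the x axis of board, either way round below 0.15 rad and angle between each of slat_a, slat_b's own z axis and vertical below 0.08 rad and y of slat_b in the frame of board between 0.034 and 0.062 m and x of slat_b in the frame of board between -0.016 and 0.016 m and z of slat_b in the frame of board between 0.031 and 0.037 m)) and distance of each of low_1, low_2, mid_1, mid_2 from where it was at the start of the episode below 0.015 m and contact force between the fingers and slat_a below 0.05 N and contact force between the fingers and slat_b below 0.05 N), for 0.2 s.
2. the lock button is pressed down (value of joint lock above 0.007 m), for 0.1 s.
At the end, for the whole second after the job is handed in: Two long slats flat as third layer (14 mm off at most sideways, 16 mm lengthwise, 0.15 rad), lower four moved under 15 mm, button down, pointer within 5 mm of the long mark and still, gripper holding the arm (over 1 N), arm not touching the tower (((y of slat_a in the frame of board between 0.034 and 0.062 m and x of slat_a in the frame of board between -0.016 and 0.016 m and z of slat_a in the frame of board between 0.031 and 0.037 m and angle between the x axis of each of slat_a, slat_b and the x axis of board, either way round below 0.15 rad and angle between each of slat_a, slat_b's own z axis and vertical below 0.08 rad and y of slat_b in the frame of board between -0.062 and -0.034 m and x of slat_b in the frame of board between -0.016 and 0.016 m and z of slat_b in the frame of board between 0.031 and 0.037 m) or (y of slat_a in the frame of board between -0.062 and -0.034 m and x of slat_a in the frame of board between -0.016 and 0.016 m and z of slat_a in the frame of board between 0.031 and 0.037 m and angle between the x axis of each of slat_a, slat_b and the x axis of board, either way round below 0.15 rad and angle between each of slat_a, slat_b's own z axis and vertical below 0.08 rad and y of slat_b in the frame of board between 0.034 and 0.062 m and x of slat_b in the frame of board between -0.016 and 0.016 m and z of slat_b in the frame of board between 0.031 and 0.037 m)) and distance of each of low_1, low_2, mid_1, mid_2 from where it was at the start of the episode below 0.015 m and value of joint lock above 0.007 m and x of pointer in the frame of long_mark between -0.005 and 0.005 m and linear speed of boom below 0.01 m/s and contact force between the fingers and boom above 1 N and contact force between boom and slat_a below 0.2 N and contact force between boom and slat_b below 0.2 N and contact force between boom and low_1 below 0.2 N and contact force between boom and low_2 below 0.2 N and contact force between boom and mid_1 below 0.2 N and contact force between boom and mid_2 below 0.2 N); the arm keeps its last pose, push and grip.
It fails at once if a bystander is pushed more than 30 mm or tipped over (distance of any of short_slat, disc_a, disc_b, rocket, glue, arch, cup from where it was at the start of the episode above 0.03 m or angle between any of short_slat, disc_a, disc_b, rocket, glue, arch, cup's own z axis and vertical above 0.6 rad).
It also fails if it takes over 72 s, if anything falls off the work surface, if the arm or the gripper's body presses on something with over 40 N, if the wrist force passes 120 N, or if a joint passes its speed limit or range.

### The arm

A 7-joint arm with a two-finger parallel gripper is mounted at the origin on the work surface. World frame = base frame: x ahead of the robot, y to its left, z up, the work surface at z = 0. Lengths are in m, angles in rad, forces in N, time in s.
With the tool pointing down it reaches from about 0.425 to 0.925 m from the base axis. Payload 6.8 kg.
Tool frame: the origin (TCP) lies between the finger pads; the fingertips stand 17 mm ahead of it and the grasp point (between the pads) lies 2 mm behind it; z points along the fingers, x is the direction in which the jaws open and shut, and the axes are right-handed (so a half turn about z gives the same grasp; the last joint's range is limited). The gripper opens to 85 mm and grips with 20 to 120 N. Pads are 22 mm wide; open, the fingers measure 114 mm over their backs; the gripper's body (76 mm by 85 mm) begins 54 mm behind the grasp point. The pads swing forward as they close: fully open they stand 13 mm farther back than shut.
Start: joints at [-1.409, 0.477, 0.022, 1.555, -0.011, 1.109, -0.083], TCP at [0.18, 0.651, 0.248] pointing down, gripper open.
Joint ranges: [-2.96, 2.96], [-0.34, 2.1], [-1.41, 1.46], [0.24, 2.44], [-1.37, 4.51], [0.17, 1.92], [-2.96, 2.96]. Speed limits (rad/s): [2.39, 2.39, 3.14, 3.14, 3.14, 3.14, 3.14].

### API

Orientations are given as a unit quaternion [w, x, y, z].
In Python, from station import readout, read_camera, get_calibration, bot, models gives the robot as it stands.
- The arm moves only by the tool carry_out, never from a script. Its argument "deltas" is a list of rows, each a list of 2 entries, a list of its own where there are three numbers: the shift along the tool's x, y, z in cm, then the turn about the tool's z in degrees. A call has 1 to 10 rows; each row is the pose to reach, as a shift and turn from the pose measured when the call began, along the tool's axes at that moment; what a row does not reach only later rows make up. A row lasts 1/8 s, in which the tool goes at most 62.5 mm and 10.7 degrees, less where a joint would pass 70% of its speed; a pose out of reach is approached as far as the arm can. A call with a gripper value outside its range is refused whole. "hand" is the opening, from 0 (shut) to 1 (fully open), set as the call begins (left out, the last holds). The fingers move at their own pace and stop on an object; "newtons" is the grip in N (left out, the last holds). Time passes only in rows, so rows that repeat a pose let the fingers close. It gives the time, the measured TCP pose, the force and the opening at its end, in the units of the state.
- readout.get_obs(): the state, without advancing time (a new reading comes with each control period).
- read_camera(name): name is "scene" or "top" or "wrist"; returns the picture (384x512x3 uint8, red, green, blue); there is no depth.
- get_calibration(name): a dict with "fov_y" (degrees; the focal length in pixels is half the picture's height over the tangent of half this angle, whatever the lens; pixels are square), "cx", "cy" (the principal point, pixels), "D" ([k1, k2, p1, p2, k3] as OpenCV has them; the pictures are not rectified), "world_from_camera" (4x4, takes a point from camera to world coordinates). Camera axes: x right, y down, z forward; pixel columns grow to the right and rows downward; lengths in m; the calibration is good to about 2 mm. A picture is of the moment at which its call begins: read the wrist's pose just before it. get_calibration takes no time and is no camera call; for the wrist camera it gives the pose at the moment of the call.
- bot.hand_in(): hands the job in, once; it reports no verdict.
Trained networks look in the newest picture that a camera, given by its name, has taken for a name from the list of things; names that differ only in an ending like _2 or _b are one class to them, and where a whole thing is asked for, a point or a joint stands for the part that bears it (a point fixed in the world has none). Each returns a list of dicts, best first, with "score" (0 to 1); they miss things now and then, are a little off and sometimes report something else, mostly with a low value. They report only what shows in the picture. A call takes as long as a camera call. They do not tell look-alikes from the thing itself.
- models.spot_in(query, camera): "centre" ([row, column] in pixels, amid what is visible of it).
The state is a dict: "t": time; "q": joint angles; "joint_vel": joint speeds; "joint_torque": joint torques, N m; "eef_pos": TCP position; "tool_rot": TCP orientation; "contact_force": force on the tool from outside, world axes, zero at the start; "torque": the same for the moment, N m; "gripper_width": opening from 0.0 (shut) to 1.0 (fully open).
Only numpy, scipy, OpenCV 4.12 (cv2) and the standard library are available. Lean on these libraries where they do the work, as an engineer would, in place of code of your own. Each camera call takes 0.05 s, during which the arm holds its last target. There are 200 camera calls.

## Working session

There is one attempt and no reset: what is moved stays moved. The work goes in short steps, Python scripts to look and compute and a tool call to move; the robot and the scene stay as the last step left them, time stands still between calls to the robot, and variables do not carry over. Pictures are saved under pics/ and viewed, about 8 in all and at most 12, crops included, and the job is handed in when it is done.

Besides the shell and the picture viewer there is one more tool, called after "Emit:" in YAML: its name, and indented under it one key for each argument. carry_out: Moves the arm, as the interface text tells. Its arguments: {"type":"object","properties":{"deltas":{"type":"array"},"hand":{"type":"number"},"newtons":{"type":"number"}},"required":["deltas"]}

```bash
mkdir -p pics; ls
cat > h.py <<'E'
import numpy as np, cv2
from station import readout, read_camera, get_calibration, bot, models
def K(c):
    f=192/np.tan(np.radians(c['fov_y'])/2); return np.array([[f,0,c['cx']],[0,f,c['cy']],[0,0,1.]])
def ray(c,px): # px list of (row,col)
    p=np.array(px,float)[:,::-1].reshape(-1,1,2)
    u=cv2.undistortPoints(p,K(c),np.array(c['D'],float)).reshape(-1,2)
    T=np.array(c['world_from_camera']); d=np.c_[u,np.ones(len(u))]@T[:3,:3].T
    return T[:3,3],d
def at(c,px,z):
    o,d=ray(c,px); return o+d*((z-o[2])/d[:,2])[:,None]
def proj(c,P):
    T=np.linalg.inv(np.array(c['world_from_camera'])); P=np.atleast_2d(np.array(P,float))
    q,_=cv2.projectPoints(P,cv2.Rodrigues(T[:3,:3])[0],T[:3,3],K(c),np.array(c['D'],float)); return q.reshape(-1,2)[:,::-1]
def save(im,n): cv2.imwrite('pics/'+n,im[:,:,::-1])
np.set_printoptions(precision=4,suppress=True)
E
python3 - <<'E'
from h import *
print(readout.get_obs())
for n in('scene','top'):
    im=read_camera(n); c=get_calibration(n); print(n,c)
    save(cv2.resize(im,(800,600),interpolation=cv2.INTER_CUBIC),n+'0.png')
    if n=='top':
        for q in ['slat_a','board','handle','button_top','long_mark','pointer','short_slat','boom']:
            print(q,[(np.round(d['centre'],1),round(d['score'],2)) for d in models.spot_in(q,n)])
E
```

```text
pics
{'t': 0.0, 'q': array([-1.4091,  0.4778,  0.0224,  1.5565, -0.0115,  1.1093, -0.0831]), 'joint_vel': array([ 0.0012, -0.0003,  0.0005, -0.0006,  0.0002, -0.0029, -0.0002]), 'joint_torque': array([ -0.0004, -59.6441,   1.6073, -28.1201,   0.0124,   0.0094,
         0.    ]), 'eef_pos': array([0.1798, 0.65  , 0.2473]), 'tool_rot': array([ 0.0006,  0.7958,  0.6056, -0.0007]), 'contact_force': array([ 0.016 ,  0.4421, -0.4833]), 'torque': array([ 0.003 ,  0.003 , -0.0656]), 'gripper_width': 0.9970300095574165}
scene {'fov_y': 45.54684589698027, 'cx': 254.3325634386707, 'cy': 196.75839895341448, 'D': array([0.0405, 0.    , 0.    , 0.    , 0.    ]), 'world_from_camera': array([[ 0.1641,  0.6195, -0.7677,  1.4533],
       [ 0.9862, -0.0864,  0.141 , -0.1514],
       [ 0.021 , -0.7802, -0.6252,  0.8355],
       [ 0.    ,  0.    ,  0.    ,  1.    ]])}
top {'fov_y': 56.80998618575748, 'cx': 257.4347864562084, 'cy': 191.30086965242026, 'D': array([0.0009, 0.    , 0.    , 0.    , 0.    ]), 'world_from_camera': array([[ 0.0004, -0.9934,  0.1145,  0.436 ],
       [-0.9997, -0.0034, -0.0253,  0.0409],
       [ 0.0255, -0.1145, -0.9931,  1.1169],
       [ 0.    ,  0.    ,  0.    ,  1.    ]])}
slat_a [(array([229.8, 177.7]), 0.75), (array([182.7, 332.5]), 0.71), (array([268.2, 139.2]), 0.64), (array([186.5, 167.4]), 0.59)]
board [(array([179.8, 244.8]), 0.88)]
handle [(array([171.6, 340.9]), 0.96), (array([120.8, 228.6]), 0.38)]
button_top [(array([230.8, 173.6]), 0.64), (array([182.5, 330.4]), 0.59)]
long_mark [(array([159.2, 367.9]), 0.72)]
pointer [(array([170.3, 344.4]), 0.6), (array([158.4, 107.2]), 0.21)]
short_slat [(array([226.1, 324.9]), 0.57), (array([171.6, 345.6]), 0.23)]
boom [(array([170.6, 341.3]), 0.72)]
```

View pics/top0.png

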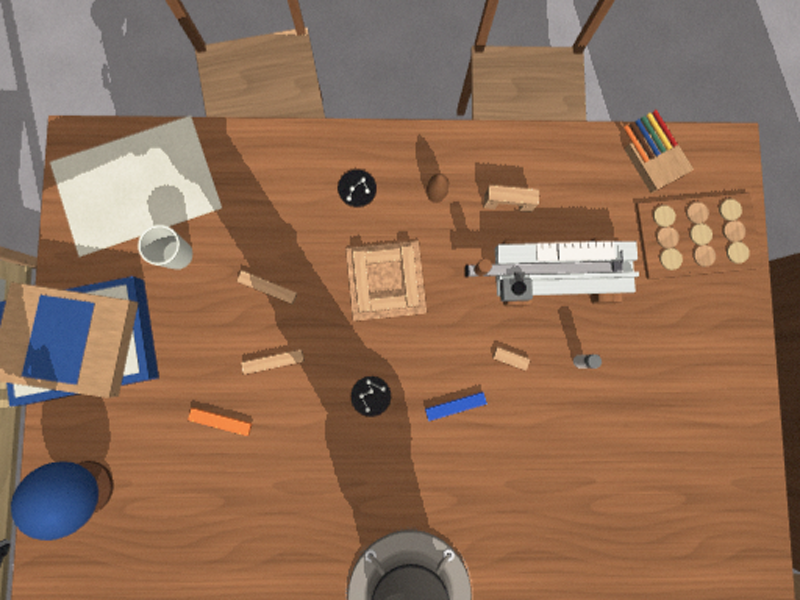

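View pics/scene0.png

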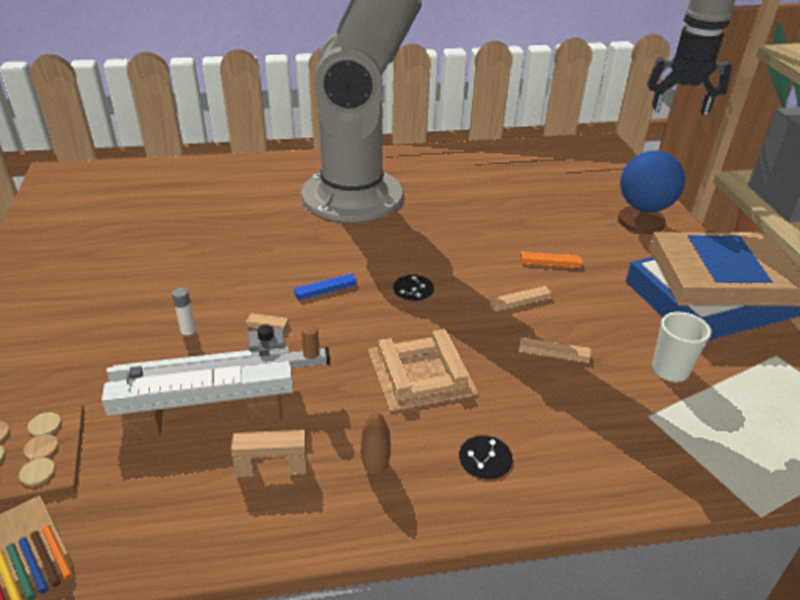

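The top view, in 800-px coordinates:
- Tower at about (386,280), with its second layer along world x.
- Loose slats at (266,285) and (272,361).
- Gauge on the right, handle (484,267), button (517,288). Its arm comes out to the left, along world +y.

So the slats lie roughly along world y, and so will the third layer.

```bash
cat >> h.py <<'E'
def toolaxes():
    from scipy.spatial.transform import Rotation as R
    o=readout.get_obs(); w,x,y,z=o['tool_rot']; return o['eef_pos'],R.from_quat([x,y,z,w]).as_matrix()
def go(target,yaw_line=None,jaw=True):
    "cm shift in tool axes; yaw_line: world angle the tool x axis should have (mod pi)"
    p,M=toolaxes(); s=M.T@(np.array(target)-p)*100
    out=None
    if yaw_line is not None:
        cur=np.arctan2(M[1,0],M[0,0]); d=(yaw_line-cur+np.pi/2)%np.pi-np.pi/2
        out=-np.degrees(d)  # tool z down: +turn about tool z = -world yaw
    print('shift cm',s.round(2),'turn deg',out); return s,out
E
python3 - <<'E'
from h import *
c=get_calibration('top')
im=cv2.imread('pics/top0.png')
hsv=cv2.cvtColor(im,cv2.COLOR_BGR2HSV)
for n,(r,cc) in dict(s1=(285,266),s2=(361,272),short=(356,511)).items():
    print(n,hsv[r,cc],hsv[r+25,cc])
c0=lambda pts,z: at(c,[((r)*.64,(q)*.64) for r,q in pts],z)
print('slat1',c0([(277,239),(297,294)],.014)); print('slat2',c0([(367,243),(355,301)],.014))
print('board',c0([(280,386)],.034)); print('handle',c0([(262,485)],.126)); print('button',c0([(288,517)],.102))
print('mark,pointer',c0([(250,558),(263,633)],.077))
print('cup etc', c0([(248,165)],0.05))
E
```

```text
s1 [ 14 109 154] [ 12 141 165]
s2 [ 15 104 226] [ 12 141 172]
short [ 15 105 226] [ 12 144 174]
slat1 [[0.6061 0.3388 0.014 ]
 [0.5662 0.2287 0.014 ]]
slat2 [[0.4278 0.325  0.014 ]
 [0.4512 0.2123 0.014 ]]
board [[0.5983 0.0454 0.034 ]]
handle [[ 0.6183 -0.1349  0.126 ]]
button [[ 0.5741 -0.198   0.102 ]]
mark,pointer [[ 0.6515 -0.2848  0.077 ]
 [ 0.6269 -0.4292  0.077 ]]
cup etc [[0.6566 0.4732 0.05  ]]
```

Run:
```python
from h import *
go([.5,.26,.33],0.)
```

```text
shift cm [-29.11  41.26  -8.17] turn deg 74.5389203740638
```

Emit:
carry_out:
  deltas:
    - [[0,0,-5],0]
    - [[-4,6,-8],10]
    - [[-8,12,-8],20]
    - [[-12,18,-8],30]
    - [[-16,23,-8],40]
    - [[-20,29,-8],50]
    - [[-24,35,-8],60]
    - [[-28,40,-8],70]
    - [[-29,41,-8],74.5]
    - [[-29,41,-8],74.5]

```text
t: 1.75
eef_pos: [0.5006, 0.2564, 0.3289]
tool_rot: [0.001, 1.0, -0.004, 0.001]
contact_force: [-0.5, 0.1, 0.2]
gripper_width: 1.003
```

Run:
```python
from h import *
print(readout.get_obs()['eef_pos'])
c=get_calibration('wrist'); im=read_camera('wrist'); print(c)
save(im,'w1.png'); np.save('w1.npy',c,allow_pickle=True)
print(proj(c,[[.586,.284,.014],[.439,.269,.014],[.598,.045,.034]]))
for q in ['slat_a','board']: print([(np.round(d['centre'],1),round(d['score'],2)) for d in models.spot_in(q,'wrist')])
```

```text
[0.5006 0.2564 0.3289]
{'fov_y': 61.87763209581633, 'cx': 256.3932951437462, 'cy': 194.34782948947225, 'D': array([-0.0236,  0.    ,  0.    ,  0.    ,  0.    ]), 'world_from_camera': array([[ 1.    , -0.0084, -0.0005,  0.5018],
       [-0.0082, -0.9542, -0.299 ,  0.3319],
       [ 0.002 ,  0.299 , -0.9542,  0.4542],
       [ 0.    ,  0.    ,  0.    ,  1.    ]])}
[[130.5689 317.9988]
 [142.5266 210.3211]
 [290.9987 320.4841]]
[(array([140.6, 213.1]), 0.85), (array([ 67.4, 120.4]), 0.8), (array([127.5, 321.9]), 0.69)]
[(array([273.4, 316.2]), 0.76)]
```

View pics/w1.png

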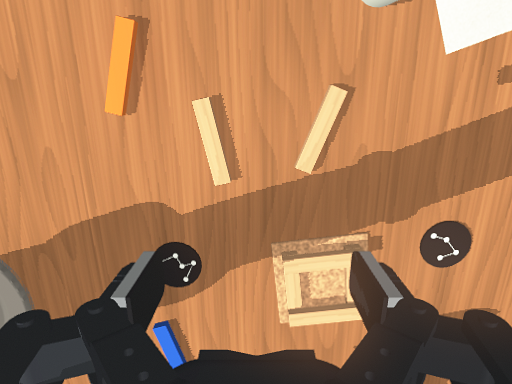

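The wrist view shows both loose slats clearly, at about (row 140, col 211) and (row 129, col 322). The tower is partly behind the right finger. Next I'll fit the slat rectangles.

```bash
cat >> h.py <<'E'
def slat(im,c,px,z=.014):
    "fit top face of a pale slat near px(row,col); returns centre, angle of long axis, size"
    h=cv2.cvtColor(im,cv2.COLOR_RGB2HSV); r,q=map(int,px)
    a=cv2.cvtColor(im,cv2.COLOR_RGB2LAB).astype(int)
    ref=np.median(a[r-2:r+3,q-2:q+3].reshape(-1,3),0)
    m=((np.abs(a[:,:,1]-ref[1])<9)&(np.abs(a[:,:,0]-ref[0])<32)).astype(np.uint8)
    m=cv2.morphologyEx(m,cv2.MORPH_OPEN,np.ones((3,3)))
    _,l=cv2.connectedComponents(m); ys,xs=np.where(l==l[r,q])
    P=at(c,np.c_[ys,xs],z)[:,:2].astype(np.float32)*1000
    (cx,cy),(w,hh),an=cv2.minAreaRect(P)
    if w<hh: an+=90; w,hh=hh,w
    return np.array([cx,cy])/1000,(np.radians(an)+np.pi/2)%np.pi-np.pi/2,(w,hh)
E
python3 - <<'E'
from h import *
c=np.load('w1.npy',allow_pickle=True).item(); im=cv2.imread('pics/w1.png')[:,:,::-1].copy()
for p in [(140,210),(129,322)]: print(slat(im,c,p))
E
```

```text
(array([0.4405, 0.2685]), np.float64(-1.3550707077633106), (119.21722412109375, 22.854488372802734))
(array([0.5887, 0.2839]), np.float64(1.186589133706054), (119.16503143310547, 23.51816177368164))
```

Run:
```python
from h import *
go([.4405,.2685,.021],.216)
```

```text
shift cm [-5.67 -0.59 30.73] turn deg -12.294554099772109
```

Emit:
carry_out:
  deltas:
    - [[-1.5,-0.2,5],-6]
    - [[-4,-0.5,11],-12.3]
    - [[-5.7,-0.6,17],-12.3]
    - [[-5.7,-0.6,22],-12.3]
    - [[-5.7,-0.6,26],-12.3]
    - [[-5.7,-0.6,28.5],-12.3]
    - [[-5.7,-0.6,30.5],-12.3]
    - [[-5.7,-0.6,30.7],-12.3]
    - [[-5.7,-0.6,30.7],-12.3]
  hand: 0.65

```text
t: 3.02
eef_pos: [0.4399, 0.2698, 0.0217]
tool_rot: [-0.001, 0.994, 0.109, -0.0]
contact_force: [-0.2, 1.2, 0.1]
gripper_width: 0.65
```

Emit:
carry_out:
  deltas:
    - [[0,0,0],0]
    - [[0,0,0],0]
    - [[0,0,0],0]
    - [[0,0,0],0]
  hand: 0.1
  newtons: 30

```text
t: 3.52
eef_pos: [0.4403, 0.2706, 0.0226]
tool_rot: [-0.001, 0.994, 0.109, 0.0]
contact_force: [-2.2, 0.2, 6.8]
gripper_width: 0.271
```

Slat gripped: the opening reads 0.271, about 23 mm. I'll lift it and look at the tower from above.

Run:
```python
from h import *
go([.6,.06,.28],0)
```

```text
shift cm [ 11.06  23.94 -25.79] turn deg 12.4959985085373
```

Emit:
carry_out:
  deltas:
    - [[0,0,-3],0]
    - [[0,0,-8],0]
    - [[1,3,-13],4]
    - [[3,7,-18],8]
    - [[5,12,-23],12.5]
    - [[7.5,17,-25.8],12.5]
    - [[10,21.5,-25.8],12.5]
    - [[11,24,-25.8],12.5]
    - [[11,24,-25.8],12.5]

```text
t: 4.65
eef_pos: [0.6002, 0.0561, 0.2804]
tool_rot: [-0.001, 1.0, -0.003, 0.001]
contact_force: [-0.2, -0.3, -1.7]
gripper_width: 0.27
```

Run:
```python
from h import *
c=get_calibration('wrist'); im=read_camera('wrist'); print(readout.get_obs()['gripper_width'])
save(im,'w2.png'); np.save('w2.npy',c,allow_pickle=True)
```

```text
0.2669683492473659
```

View pics/w2.png

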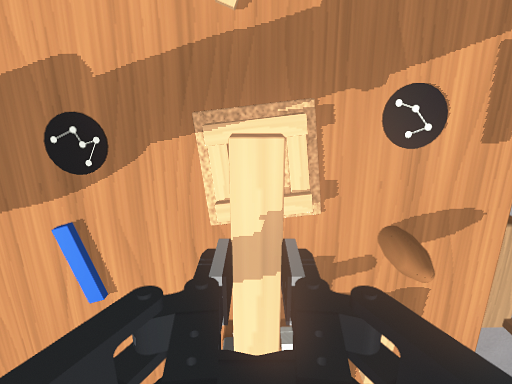

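Board corners (col,row): (194,113), (314,100), (320,212), (211,223). The far second-layer slat's outer top corners are at about (203,125) and (306,114). The held slat is well centred.

Run:
```python
from h import *
from scipy.optimize import least_squares
c=np.load('w2.npy',allow_pickle=True).item()
px=np.array([(113,194),(100,314),(212,320),(223,211),(125,203),(114,306)],float)
# board x ~ world +y (image up); board y ~ world -x (image left)
M=np.array([(75,75,6),(75,-75,6),(-75,-75,6),(-75,75,6),(60,60,34),(60,-60,34)])/1000.
def pts(p):
    s,k=np.sin(p[2]),np.cos(p[2]); R=np.array([[k,-s,0],[s,k,0],[0,0,1]]); return M@R.T+[p[0],p[1],0]
f=lambda p:(proj(c,pts(p))-px).ravel()
r=least_squares(f,[.6,.045,1.57]); print(r.x, r.fun.reshape(-1,2))
np.save('board.npy',r.x)
X,Y,a=r.x
for s in (48,-48): print(s,X-np.sin(a)*s/1e3,Y+np.cos(a)*s/1e3,'jaw',a-np.pi/2)
im=cv2.imread('pics/w2.png')
for q in proj(c,pts(r.x)): cv2.circle(im,(int(round(q[1])),int(round(q[0]))),2,(0,0,255),1)
cv2.imwrite('pics/w2c.png',cv2.resize(im[80:240,170:350],None,fx=4,fy=4))
ct=get_calibration('top'); print(proj(ct,[[X,Y,.034]])/.64)
```

```text
[0.6055 0.0454 1.6719] [[-1.3009 -2.2356]
 [-1.9024  1.4281]
 [ 2.5996  1.2774]
 [ 2.6606 -0.9768]
 [-0.0927 -0.8185]
 [-0.5175  1.2918]]
48 0.5577874712613082 0.040560983000048595 jaw 0.10111604194618651
-48 0.6532971154875877 0.050251589780303405 jaw 0.10111604194618651
[[276.3492 386.0313]]
```

View pics/w2c.png

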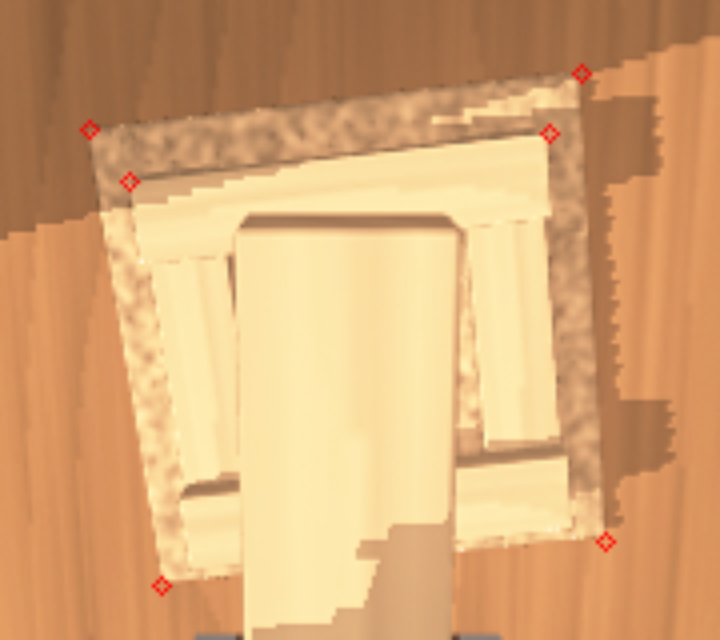

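The refined fit overlays the board and second-layer corners well. I'll place the first slat at the far position.

Run:
```python
from h import *
go([.6533,.0525,.0575],.101)
```

```text
shift cm [ 5.39  0.63 22.25] turn deg -5.9230840323343275
```

Emit:
carry_out:
  deltas:
    - [[3,0.4,4],-4]
    - [[5.4,0.6,9],-5.9]
    - [[5.4,0.6,14],-5.9]
    - [[5.4,0.6,18],-5.9]
    - [[5.4,0.6,20.5],-5.9]
    - [[5.4,0.6,21.6],-5.9]
    - [[5.4,0.6,21.9],-5.9]
    - [[5.4,0.6,21.9],-5.9]

```text
t: 5.7
eef_pos: [0.654, 0.0532, 0.062]
tool_rot: [-0.002, 0.999, 0.05, 0.001]
contact_force: [0.9, 0.0, -0.2]
gripper_width: 0.269
```

Run:
```python
from h import *
go([.6533,.0525,.0575],.101)
```

```text
shift cm [-0.07  0.06  0.45] turn deg 0.0014015573226100614
```

Emit:
carry_out:
  deltas:
    - [[0,0,0.25],0]
    - [[0,0,0.45],0]
    - [[0,0,0.45],0]
    - [[0,0,0.45],0]

```text
t: 6.2
eef_pos: [0.654, 0.0532, 0.0576]
tool_rot: [-0.002, 0.999, 0.05, 0.001]
contact_force: [-0.3, -0.2, -0.6]
gripper_width: 0.265
```

Emit:
carry_out:
  deltas:
    - [[0,0,0.1],0]
    - [[0,0,0.1],0]
    - [[0,0,0.1],0]

```text
t: 6.58
eef_pos: [0.6542, 0.0532, 0.0567]
tool_rot: [-0.002, 0.999, 0.05, 0.001]
contact_force: [-0.8, 0.1, 2.1]
gripper_width: 0.267
```

Contact (Fz 2.1 N). Releasing to a partial opening, then lifting.

Emit:
carry_out:
  deltas:
    - [[0,0,0],0]
    - [[0,0,0],0]
    - [[0,0,-0.2],0]
    - [[0,0,-0.5],0]
    - [[0,0,-2],0]
    - [[0,0,-5],0]
    - [[0,0,-9],0]
    - [[0,0,-13],0]
    - [[0,0,-16],0]
    - [[0,0,-16],0]
  hand: 0.55

```text
t: 7.82
eef_pos: [0.6556, 0.0524, 0.2208]
tool_rot: [-0.002, 0.999, 0.05, 0.004]
contact_force: [0.2, 0.7, -0.4]
gripper_width: 0.55
```

Run:
```python
from h import *
o=readout.get_obs(); print(o['eef_pos'])
c=get_calibration('wrist'); im=read_camera('wrist'); save(im,'w3.png'); np.save('w3.npy',c,allow_pickle=True)
print(proj(c,[[.6533,.0503,.048]]))
ct=get_calibration('top'); im=read_camera('top'); save(im,'t3.png')
w=cv2.imread('pics/w3.png')
save(np.hstack([w[:,:,::-1],cv2.resize(im[110:290,100:360],(512,384))])[:,:,:] ,'c3.png') if 0 else None
cv2.imwrite('pics/c3.png',cv2.resize(w,(768,576)))
go([.5887,.2839,.021],1.1866-np.pi/2)
```

```text
[0.6556 0.0524 0.2208]
[[179.1323 251.4589]]
shift cm [ -4.19 -23.59  19.69] turn deg 27.79268658223547
```

View pics/c3.png

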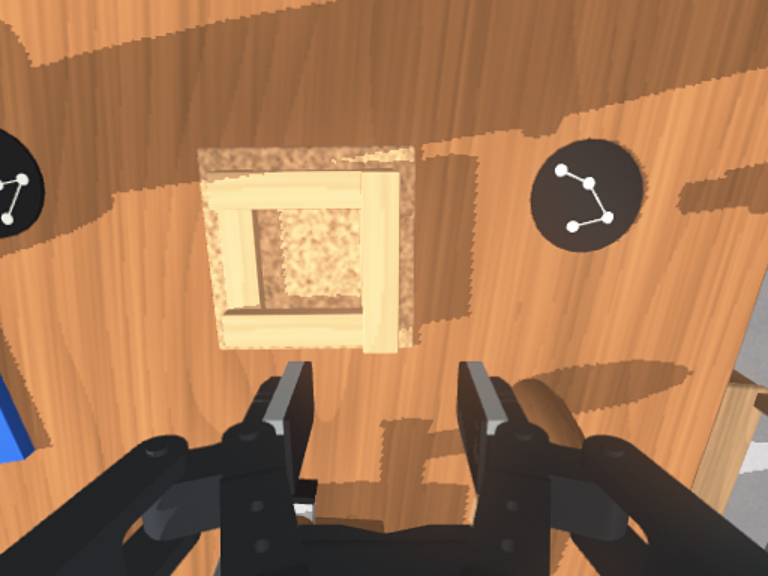

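The first slat lies flat and flush: cols 362–400, rows 172–352 in this view. Now the second.

Emit:
carry_out:
  deltas:
    - [[-1,-6,0],10]
    - [[-2,-12,2],20]
    - [[-3.5,-18,6],27.8]
    - [[-4.2,-23.6,10],27.8]
    - [[-4.2,-23.6,14],27.8]
    - [[-4.2,-23.6,17],27.8]
    - [[-4.2,-23.6,18.6],27.8]
    - [[-4.2,-23.6,19.4],27.8]
    - [[-4.2,-23.6,19.5],27.8]

```text
t: 9.05
eef_pos: [0.5891, 0.2835, 0.0232]
tool_rot: [-0.002, 0.982, -0.191, 0.001]
contact_force: [0.1, -0.3, 0.5]
gripper_width: 0.55
```

Run:
```python
from h import *
c=np.load('w3.npy',allow_pickle=True).item()
k=2/3
L=at(c,[(175*k,207*k),(349*k,222*k)],.034); R=at(c,[(172*k,400*k),(172*k,362*k),(353*k,398*k),(353*k,364*k)],.048); print(L,L.mean(0)); print(R,R.mean(0))
go([.5887,.2839,.0225],1.1866-np.pi/2)
X,Y,a=np.load('board.npy'); e=np.array([np.cos(a),np.sin(a)]); n=np.array([-e[1],e[0]]); print('exp left mid',np.array([X,Y])+n*.06)
```

```text
[[ 0.5403  0.0971  0.034 ]
 [ 0.5501 -0.0223  0.034 ]] [0.5452 0.0374 0.034 ]
[[ 0.6612  0.1117  0.048 ]
 [ 0.6384  0.1094  0.048 ]
 [ 0.673  -0.0069  0.048 ]
 [ 0.6501 -0.0091  0.048 ]] [0.6557 0.0513 0.048 ]
shift cm [-0.05 -0.02  0.07] turn deg -0.056790736103848556
exp left mid [0.5458 0.0393]
```

Emit:
carry_out:
  deltas:
    - [[0,0,0.05],0]
    - [[0,0,0.05],0]
    - [[0,0,0.05],0]
    - [[0,0,0.05],0]
    - [[0,0,0],0]
  hand: 0.1
  newtons: 30

```text
t: 9.68
eef_pos: [0.59, 0.2837, 0.0241]
tool_rot: [-0.003, 0.981, -0.191, 0.002]
contact_force: [0.3, -0.0, 1.9]
gripper_width: 0.268
```

Run:
```python
from h import *
go([.5575,.040,.12],.101)
```

```text
shift cm [ 6.18 23.74 -9.72] turn deg -27.865858894267582
```

Emit:
carry_out:
  deltas:
    - [[0,0,-3],0]
    - [[0,0,-8],0]
    - [[1,5,-12],-8]
    - [[3,11,-12],-18]
    - [[4.5,17,-11],-27.9]
    - [[6,22,-10],-27.9]
    - [[6.2,23.7,-9.7],-27.9]
    - [[6.2,23.7,-9.7],-27.9]
    - [[6.2,23.7,-7],-27.9]
    - [[6.2,23.7,-7],-27.9]

```text
t: 10.92
eef_pos: [0.5571, 0.0431, 0.0915]
tool_rot: [-0.002, 0.999, 0.053, 0.001]
contact_force: [0.1, 0.3, -0.0]
gripper_width: 0.267
```

Run:
```python
from h import *
go([.5570,.040,.0595],.101); print(readout.get_obs()['gripper_width'])
```

```text
shift cm [-0.05  0.32  3.2 ] turn deg 0.2365732183074177
0.2674246987101498
```

Emit:
carry_out:
  deltas:
    - [[0,0.3,1.5],0.2]
    - [[0,0.3,2.6],0.2]
    - [[0,0.3,3.1],0.2]
    - [[0,0.3,3.2],0.2]
    - [[0,0.3,3.35],0.2]
    - [[0,0.3,3.35],0.2]

```text
t: 11.68
eef_pos: [0.5576, 0.0402, 0.0582]
tool_rot: [-0.002, 0.999, 0.051, 0.001]
contact_force: [-0.3, 0.0, -0.1]
gripper_width: 0.265
```

Emit:
carry_out:
  deltas:
    - [[0,0,0.1],0]
    - [[0,0,0.1],0]
    - [[0,0,0.1],0]

```text
t: 12.05
eef_pos: [0.5578, 0.0402, 0.058]
tool_rot: [-0.003, 0.999, 0.051, 0.001]
contact_force: [-2.1, -0.0, 6.5]
gripper_width: 0.271
```

Contact; release and lift, then view.

Emit:
carry_out:
  deltas:
    - [[0,0,-0.03],0]
    - [[0,0,0],0]
    - [[0,0,-0.2],0]
    - [[0,0,-0.5],0]
    - [[0,0,-2],0]
    - [[0,0,-5],0]
    - [[0,0,-9],0]
    - [[0,0,-13],0]
    - [[0,0,-17],0]
    - [[0,0,-17],0]
  hand: 0.55

```text
t: 13.3
eef_pos: [0.5594, 0.0391, 0.2321]
tool_rot: [-0.004, 0.999, 0.05, 0.005]
contact_force: [-0.1, 0.5, -0.9]
gripper_width: 0.546
```

Run:
```python
from h import *
o=readout.get_obs(); print(o['eef_pos'])
c=get_calibration('wrist'); im=read_camera('wrist'); save(im,'w4.png'); np.save('w4.npy',c,allow_pickle=True)
save(cv2.resize(im,(768,576)),'c4.png')
go([.62,-.22,.33],.1)
```

```text
[0.5594 0.0391 0.2321]
shift cm [  3.6   26.36 -10.13] turn deg 0.06625699990870983
```

View pics/c4.png

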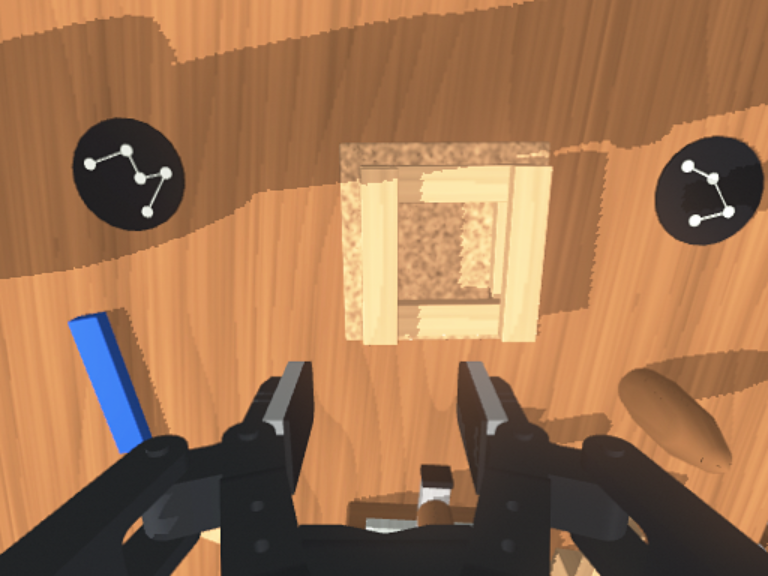

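Both third-layer slats are in place: left at cols 361–398, right at 500–552. Now a view of the gauge from above.

Emit:
carry_out:
  deltas:
    - [[0.5,4,-4],0]
    - [[1,9,-8],0]
    - [[2,14,-10],0]
    - [[3,19,-10],0]
    - [[3.5,23,-10],0]
    - [[3.6,26,-10],0]
    - [[3.6,26,-10],0]
    - [[3.6,26,-10],0]

```text
t: 14.35
eef_pos: [0.6194, -0.2154, 0.3278]
tool_rot: [-0.004, 0.999, 0.051, 0.002]
contact_force: [0.3, -0.2, 0.5]
gripper_width: 0.547
```

Run:
```python
from h import *
o=readout.get_obs(); print(o['eef_pos'])
c=get_calibration('wrist'); im=read_camera('wrist'); save(im,'w5.png'); np.save('w5.npy',c,allow_pickle=True)
for q in ['handle','button_top','long_mark','pointer']: print(q,[(np.round(d['centre'],1),round(d['score'],2)) for d in models.spot_in(q,'wrist')])
save(cv2.resize(im,(800,600),interpolation=cv2.INTER_CUBIC),'c5.png')
```

```text
[ 0.6194 -0.2154  0.3278]
handle [(array([163.2, 253.7]), 0.6), (array([133.1, 129.4]), 0.16)]
button_top [(array([149.1, 217.1]), 0.73)]
long_mark [(array([241. , 271.6]), 0.65)]
pointer [(array([165.7, 250.9]), 0.64)]
```

View pics/c5.png

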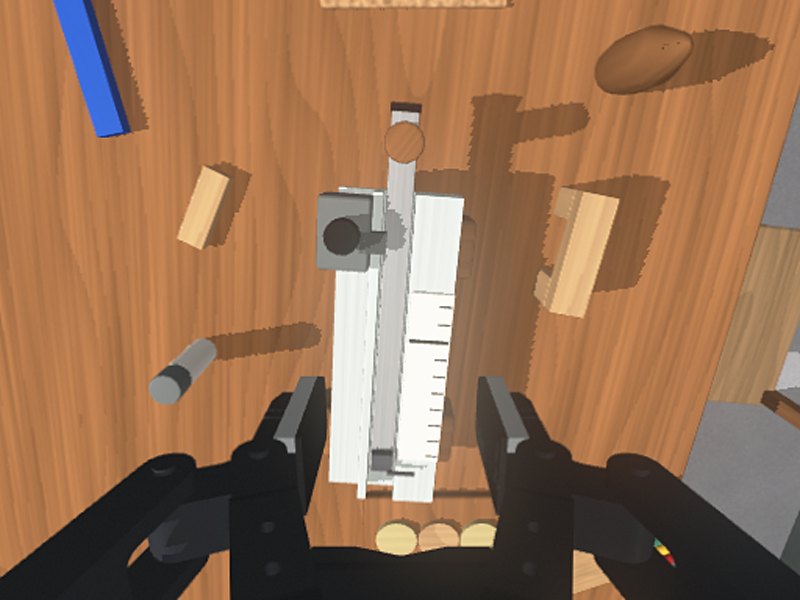

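In the 800×600 view: handle top (404,142), button (341,236), long mark from (409,341) to (448,343), and pointer line near (412,474).

Run:
```python
from h import *
c=np.load('w5.npy',allow_pickle=True).item()
k=.64
f=lambda r,q,z: at(c,[(r*k,q*k)],z)[0]
H=f(142,404.5,.126); B=f(236,341,.102); m=f(342,428.5,.0765); m1=f(341,410,.0765); m2=f(343.5,448,.0765)
print('H',H,'B',B,'mark',m,m1,m2, np.linalg.norm(m1-m2))
for z in(.077,.08,.084):
  p=f(473.5,412,z); p0=f(472,389,z); print(z,'ptr',p,p0,'H-p',np.linalg.norm((H-p)[:2]))
# channel edges direction: right top edge
e1=f(196,463.5,.076); e2=f(502,433,.076); d=(e1-e2)[:2]; print('channel len',np.linalg.norm(d)); d/=np.linalg.norm(d); print('dir',d, np.arctan2(d[1],d[0]))
for z in(.077,.08,.084): p=f(473,400,z); print('travel',(m-p)[:2]@d, 'H-p along',(H-p)[:2]@d)
# big crop
im=cv2.imread('pics/w5.png'); cv2.imwrite('pics/c5b.png',cv2.resize(im[205:325,215:305],None,fx=6.6,fy=5,interpolation=cv2.INTER_CUBIC)[:, :])
```

```text
H [ 0.6155 -0.1351  0.126 ] B [ 0.5777 -0.2022  0.102 ] mark [ 0.6513 -0.2852  0.0765] [ 0.6363 -0.2859  0.0765] [ 0.6671 -0.2849  0.0765] 0.03080321255347574
0.077 ptr [ 0.6515 -0.4096  0.077 ] [ 0.6312 -0.41    0.077 ] H-p 0.2767826850104895
0.08 ptr [ 0.6512 -0.4074  0.08  ] [ 0.631  -0.4079  0.08  ] H-p 0.27462455793502877
0.084 ptr [ 0.6508 -0.4046  0.084 ] [ 0.6308 -0.405   0.084 ] H-p 0.27174706195910664
channel len 0.2708319751810697
dir [-0.0376  0.9993] 1.6084409924548615
travel 0.124384662020723 H-p along 0.2757137963886382
travel 0.12223802956549558 H-p along 0.2735671639334108
travel 0.11937585295852568 H-p along 0.2707049873264409
```

View pics/c5b.png

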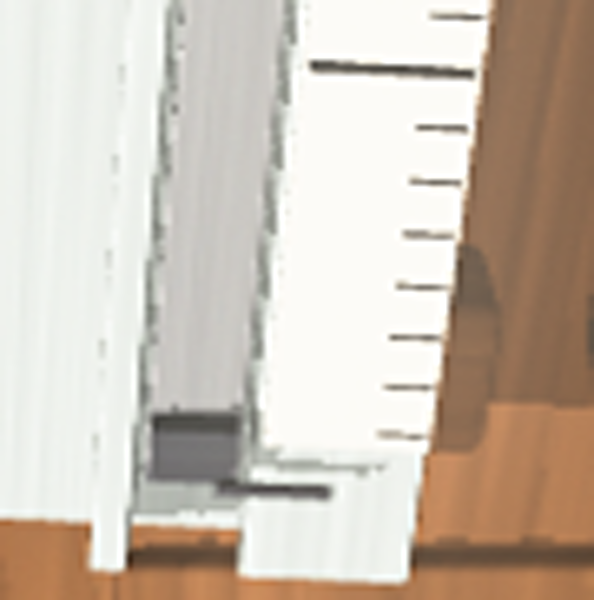

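The pointer's shadow lies apart from it, so it sits a few mm above the scale, at about z 0.083. The fixed 270 mm to the handle agrees. The travel is then about 120–121 mm, to be checked after the pull. Now the button, at (0.578, −0.202).

Run:
```python
from h import *
go([.5777,-.2022,.126],.04)
im=read_camera('scene'); save(im,'s5.png')
```

```text
shift cm [-4.2  -1.59 20.25] turn deg 3.6024997271328525
```

Emit:
carry_out:
  deltas:
    - [[-1,-0.4,4],1]
    - [[-2.5,-1,9],2]
    - [[-4.2,-1.6,13],3.6]
    - [[-4.2,-1.6,17],3.6]
    - [[-4.2,-1.6,19.3],3.6]
    - [[-4.2,-1.6,20],3.6]
    - [[-4.2,-1.6,20],3.6]
  hand: 0

```text
t: 15.52
eef_pos: [0.5779, -0.2023, 0.1289]
tool_rot: [-0.003, 1.0, 0.02, 0.003]
contact_force: [0.6, -0.1, 1.6]
gripper_width: 0.005
```

Run:
```python
from h import *
go([.5777,-.2022,.110],.04)
```

```text
shift cm [-0.03 -0.    1.89] turn deg -0.0051486370171523145
```

Emit:
carry_out:
  deltas:
    - [[0,0,0.5],0]
    - [[0,0,1],0]
    - [[0,0,1.4],0]
    - [[0,0,1.7],0]
    - [[0,0,1.9],0]
    - [[0,0,1.9],0]

```text
t: 16.27
eef_pos: [0.5785, -0.2024, 0.1102]
tool_rot: [-0.003, 1.0, 0.02, 0.004]
contact_force: [1.5, -0.0, 3.8]
gripper_width: -0.004
```

Emit:
carry_out:
  deltas:
    - [[0,0,0.15],0]
    - [[0,0,0.3],0]
    - [[0,0,0.4],0]
    - [[0,0,0.4],0]

```text
t: 16.77
eef_pos: [0.5788, -0.2025, 0.1098]
tool_rot: [-0.004, 1.0, 0.02, 0.004]
contact_force: [-10.4, 5.4, 35.1]
gripper_width: 0.003
```

The button is at its stop: 35 N with no further travel. Now the handle.

Run:
```python
from h import *
go([.6155,-.1351,.103],.038)
```

```text
shift cm [ 3.93 -6.59  0.77] turn deg 0.07810657250956196
```

Emit:
carry_out:
  deltas:
    - [[0,0,-2],0]
    - [[0,0,-5.5],0]
    - [[1,-2,-6],0]
    - [[2.5,-4,-6],0]
    - [[3.9,-6.6,-6],0]
    - [[3.9,-6.6,-6],0]
    - [[3.9,-6.6,-3],0]
    - [[3.9,-6.6,0],0]
    - [[3.9,-6.6,0.6],0]
    - [[3.9,-6.6,0.6],0]
  hand: 0.7

```text
t: 18.02
eef_pos: [0.6148, -0.1358, 0.1048]
tool_rot: [-0.004, 1.0, 0.019, 0.004]
contact_force: [-0.3, 0.7, 0.4]
gripper_width: 0.703
```

Run:
```python
from h import *
go([.6155,-.1351,.103],.038); print(readout.get_obs()['contact_force'])
```

```text
shift cm [ 0.07 -0.07  0.18] turn deg 0.022418788559965323
[-0.3307  0.7004  0.4095]
```

Emit:
carry_out:
  deltas:
    - [[0.1,-0.1,0.1],0]
    - [[0.1,-0.1,0.1],0]
    - [[0.1,-0.1,0.1],0]
    - [[0.1,-0.1,0.1],0]
    - [[0.1,-0.1,0.1],0]
  hand: 0.05
  newtons: 50

```text
t: 18.65
eef_pos: [0.6144, -0.1351, 0.1049]
tool_rot: [-0.005, 1.0, 0.019, 0.003]
contact_force: [-6.1, 0.6, 7.7]
gripper_width: 0.292
```

Run:
```python
from h import *
p,M=toolaxes(); d=np.array([-.0376,.9993,0]); s=p+d*.1; print(p); go(s); go(p+d*.12); print(readout.get_obs()['contact_force'])
```

```text
[ 0.6144 -0.1351  0.1049]
shift cm [  0.01 -10.     0.09] turn deg None
shift cm [  0.01 -12.     0.11] turn deg None
[-6.0999  0.6499  7.7427]
```

Emit:
carry_out:
  deltas:
    - [[0,-0.7,0],0]
    - [[0,-2,0],0]
    - [[0,-3.5,0.03],0]
    - [[0,-5,0.05],0]
    - [[0,-6.5,0.06],0]
    - [[0,-8,0.08],0]
    - [[0,-9.5,0.1],0]
    - [[0,-11,0.1],0]
    - [[0,-12,0.11],0]
    - [[0,-12,0.11],0]

```text
t: 19.9
eef_pos: [0.6105, -0.0147, 0.105]
tool_rot: [-0.004, 1.0, 0.02, 0.004]
contact_force: [4.8, -2.5, -5.8]
gripper_width: 0.29
```

Run:
```python
from h import *
p,M=toolaxes(); o=readout.get_obs(); print(p,o['contact_force'],o['gripper_width'], np.linalg.norm(p[:2]-[.6144,-.1351]))
for n in('scene','top'): im=read_camera(n); save(im,n[0]+'6.png')
c=get_calibration('scene')
# predicted pointer/mark px
print(proj(c,[[.6513,-.2852,.0765]]),proj(get_calibration('top'),[[.6513,-.2852,.0765]]))
r,q=proj(c,[[.6513,-.2852,.0765]])[0].astype(int)
A=[]
for f in ('s5','s6'):
    im=cv2.imread(f'pics/{f}.png')
    A.append(cv2.resize(im[r-20:r+30,q-75:q+55],None,fx=6,fy=6,interpolation=cv2.INTER_CUBIC))
cv2.imwrite('pics/c6.png',np.vstack(A)[:600,:800]); print(r,q)
```

```text
[ 0.6105 -0.0147  0.105 ] [ 4.7535 -2.5489 -5.8237] 0.2903421159152993 0.12048067536208623
[[242.5287 134.6265]] [[160.087  357.2098]]
242 134
```

View pics/c6.png

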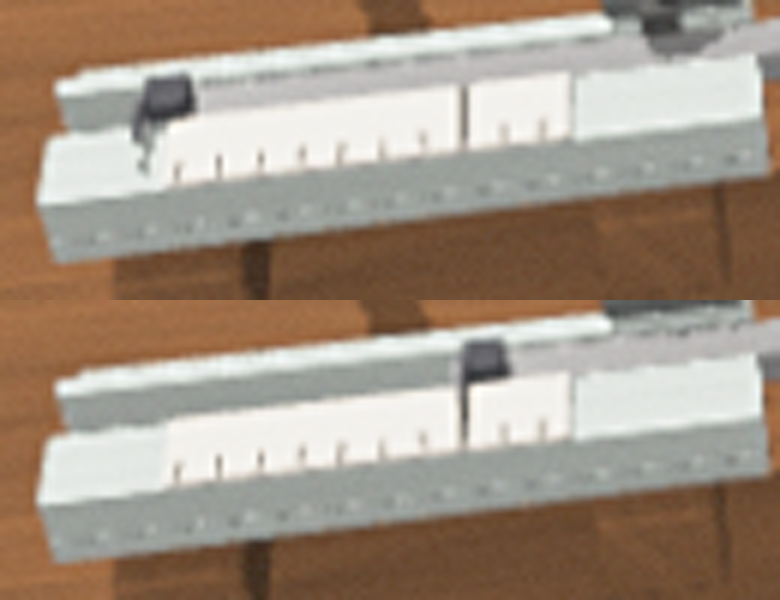

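The pointer covers the long mark (both at col ≈464 in the crop, where 15 mm is about 41 px). TCP travel is 120.5 mm and agrees. One last look at the tower and the steadiness of the hold.

Run:
```python
from h import *
im=read_camera('scene'); o=readout.get_obs(); print(o['t'],o['eef_pos'],o['contact_force'],o['gripper_width'],abs(o['joint_vel']).max())
a=cv2.resize(im[180:300,60:340],(800,343),interpolation=cv2.INTER_CUBIC)
w=cv2.resize(read_camera('top')[130:220,200:420],(611,250),interpolation=cv2.INTER_CUBIC)
save(np.vstack([a,np.pad(w,((0,0),(0,189),(0,0)))]),'c7.png')
```

```text
20.05 [ 0.6106 -0.0157  0.105 ] [ 5.0512 -4.0445 -6.3559] 0.291748126271505 0.004180315288483472
```

View pics/c7.png

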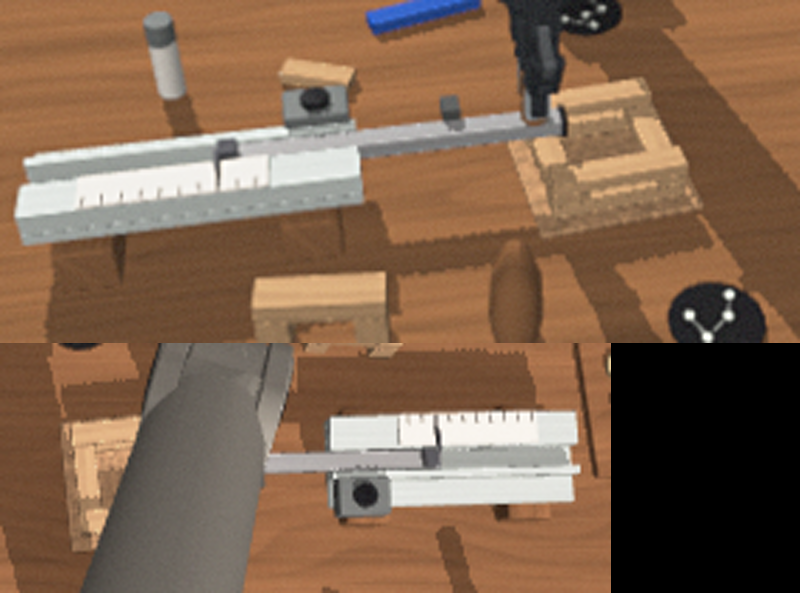

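Emit:
carry_out:
  deltas:
    - [[0,-0.1,0],0]
    - [[0,-0.1,0],0]
    - [[0,-0.1,0],0]
    - [[0,-0.1,0],0]
    - [[0,-0.1,0],0]

```text
t: 20.72
eef_pos: [0.6106, -0.0158, 0.105]
tool_rot: [-0.004, 1.0, 0.019, 0.004]
contact_force: [2.6, -3.3, -5.4]
gripper_width: 0.29
```

Run:
```python
from h import *
o=readout.get_obs(); print(o['eef_pos'])
im=read_camera('scene'); read_camera('scene')
o=readout.get_obs(); print(o['eef_pos'],abs(o['joint_vel']).max(),o['contact_force'])
a=im[222:272,59:189]
# column profiles just across the scale row: dark columns
old=cv2.imread('pics/s5.png')[:,:,::-1][222:272,59:189]
for n,i in(('before',old),('now',a)):
    g=cv2.cvtColor(np.ascontiguousarray(i),cv2.COLOR_RGB2GRAY).astype(float)[18:23,66:92].mean(0); w=np.clip(g.max()-g-25,0,None); w[:7]=0; w[16:]=0; print(n,g.round(),(w*np.arange(len(w))).sum()/w.sum())
```

```text
[ 0.6106 -0.0158  0.105 ]
[ 0.6106 -0.0158  0.105 ] 0.0018485950133789034 [ 2.5609 -3.624  -6.1505]
before [241. 241. 242. 238. 232. 238. 241. 241. 243. 247. 202. 134. 228. 246.
 242. 242. 243. 228. 226. 243. 242. 242. 242. 231. 213. 233.] 10.815157116451017
now [241. 241. 241. 237. 231. 238. 241. 241. 243. 248. 197. 114. 225. 246.
 242. 242. 242. 227. 225. 242. 242. 242. 242. 231. 212. 233.] 10.807407407407407
```

```bash
python3 -c "
from h import *
print(bot.hand_in())"
```

```text
the job is handed in; nothing more can be done
None
```

I laid both long slats as the third layer, pressed the lock button down, and drew the arm out to the long mark. The job is handed in with the gripper still holding the handle at about 21 s of the 72 s; it gives no verdict.

- **Tower:** the camera measurement put the first slat about 2 mm from its target. The second I checked only by eye, and it looked flush. After the pull the tower looked undisturbed, though the arm hid part of it.
- **Lock button:** it went down to its stop, with 35 N and no further travel.
- **Pointer:** in the scene camera it lies on the long mark to within about 1 mm, allowing roughly 1 mm more because the pointer sits slightly above the scale. The wrist view predicted a travel of 120–121 mm. The measured pull was 120.5 mm, and the tool then settled back about 1 mm and stayed still. That is within the 5 mm allowed.
- **Grip:** the gripper is closed on the handle, set to 50 N, and the joints were at rest.
- **Bystanders:** none of those visible in the last picture looked moved. The cup was not in that view.

No check failed.

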